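# Take the dip pot off its keeper hook and stand it on the mixing scale

### The job

Take the steel dip pot off the keeper hook of its drip stand: push its bail back against the sprung keeper until it is clear of the hook's nose, and lift it out, working the keeper with the bail, not with the fingers, and without forcing the hook. Then set the pot down gently, upright, in the middle of the scale's pan and let go of it; leave everything else on the bench where it is.

Things in the scene. Friction and masses are not known exactly. Their poses are not given: they have to be found in the camera images.
- clamp (a point): Middle of the clamp block (36 mm) on top of the fixed drip stand's column, at the height of the hung bail's axis, 215 mm above the bench. Its -x axis points along the hook's arm to the hook and its nose; +x (level) is the way to push the bail back, y lies along the hung bail, z up. The arm is clamped at any length within 16 mm: shank's front face 80 to 96 mm from here, nose end 91 to 108 mm.
- stand: Fixed drip stand; origin on the bench under its 250 x 160 mm tray, 108 mm before the column. The hook's sprung keeper, a 9 mm steel tongue hinged 30 mm up the shank, hangs behind the nose and shuts the mouth. The bail pushes it back with 1 to 3 N, then meets the rigid shank 3.5 mm past clear of the nose. Short of clear, a lift catches. Keep pressing as it rises. Over 14 N forces the light hook.
- bail_mid (a point): Middle of the crossbar of the dip pot's rigid square bail, on its axis, 150 mm above the pot's base. 8 mm round steel bar; crossbar along y, upright legs at y = +46 and -46 mm down to the pot's sides. The hook (18 mm wide, no part over 36 mm above) holds its middle; free to grip 28 to 44 mm to either side. It lies anywhere in the pocket under the nose: pushed back 12 to 27 mm it meets the shank.
- pot_mid (a point): Centre, half-way up, of the open steel dip pot with its bail, on its axis, 77 mm above its base, y along the crossbar, z up. 0.22 to 0.37 kg, 82 mm diameter, 75 mm tall, 154 mm to the top of the bail. It hangs on the hook, an upturned steel J whose nose curls back over the bail: underside 4 mm above the seated bar, top of nose 17 mm above the bar's axis, hook's front 125 to 142 mm from the clamp.
- pan_mid (a point): Centre of the top of the mixing scale's flat round steel pan: 190 mm diameter, 60 mm above the bench, empty, on a low grey box; z up. The display stands at its +x side, 110 to 170 mm from here, up to 190 mm above the bench.
- tin_big: Bystander: tint tin, 104 mm diameter, with a black stirring lid, 173 mm tall; origin under its centre.
- tin_small: Bystander: tint tin, 86 mm diameter, with a black stirring lid, 153 mm tall; origin under its centre.
- mix_cup: Bystander: grey plastic mixing cup, 88 mm diameter, 105 mm tall; origin under its centre.
- tape: Bystander: roll of masking tape lying flat, 92 mm diameter, 24 mm tall; origin under its centre.
- palette_knife: Bystander: palette knife lying flat, about 205 mm long along x; origin about its middle.
- tin_opener: Bystander: screwdriver for tin lids, lying, about 190 mm long along x; origin about its middle.
- wash_bottle: Bystander: white wash bottle with a cap, 64 mm diameter, 160 mm tall; origin under its centre.
There are look-alikes about, which are no part of the job. Leave any turquoise or yellow look-alike of the part that bears bail_mid alone.

How it is judged:
By the outcome, as a careful person would: the job done as asked, in the order asked, and still so for the second after the job is handed in, with the robot touching nothing.
It also fails if it takes over 61 s, if anything falls off the work surface, if the arm or the gripper's body presses on something with over 40 N, if the wrist force passes 120 N, or if a joint passes its speed limit or range.

### The arm

A 6-joint arm with a two-finger parallel gripper is mounted at the origin on the work surface. World frame = base frame: x ahead of the robot, y to its left, z up, the work surface at z = 0. Lengths are in m, angles in rad, forces in N, time in s.
With the tool pointing down it reaches from about 0.325 to 0.775 m from the base axis. Payload 5.5 kg.
Tool frame: the origin (TCP) lies between the finger pads; the fingertips stand 19 mm ahead of it and the grasp point (between the pads) is the TCP; z points along the fingers, y is the line along which they close (so a half turn about z gives the same grasp; the last joint's range is limited). The gripper opens to 88 mm and grips with 3 to 60 N. Pads are 20 mm wide; open, the fingers measure 115 mm over their backs; the gripper's body (75 mm by 178 mm) begins 61 mm behind the grasp point.
Start: joints at [1.046, 0.091, 1.231, -0, 1.82, -0.057], TCP at [0.271, 0.536, 0.242] pointing down, gripper open.
Joint ranges: [-2.87, 2.87], [-0.86, 2.18], [0.17, 2.46], [-1.51, 4.65], [0.06, 2.69], [-2.65, 2.65]. Speed limits (rad/s): [2.57, 2.57, 3.01, 3.14, 3.14, 3.14].

### API

Orientations are given as a 3x3 rotation matrix whose columns are the frame's x, y, z axes.
In Python, from plant import r, snapshot, camera_model gives the robot as it stands.
- The arm moves only by the shell command python3 -m handwheel 'ROWS' [FORCE]. ROWS is a JSON object of lists of equal length, an entry for each row: "travel": the shift along the tool's x, y, z in cm, a list of three; "turn": the turn, a rotation vector about the tool's x, y, z in rad, a list of three; "grip": the opening, from 0 (shut) to 1 (fully open). A call has 1 to 12 rows; each row shifts and turns the commanded pose from where the row before left it, along the tool's axes as they then stand; what a row does not reach is not made up. A row lasts 1/12 s, in which the tool goes at most 41.7 mm and 7.16 degrees, less where a joint would pass 70% of its speed; a pose out of reach is approached as far as the arm can. A call with a gripper value outside its range is refused whole. The fingers move at their own pace and stop on an object; FORCE is the grip in N (left out, the last holds). Time passes only in rows, so rows that do not move let the fingers close. It gives the time, the measured TCP pose, the force, the opening and the grip force at its end, in the units of the state.
- r.sense(): the state, without advancing time (a new reading comes with each control period).
- snapshot(name): name is "side" or "top" or "wrist"; returns the picture (384x512x3 uint8, blue, green, red); there is no depth.
- camera_model(name): a dict with "camera_matrix" (3x3 intrinsics, pixels), "eye" and "orientation" of the camera in the world; the wrist camera has in their place "T_tool_cam" (4x4, takes a point from camera to tool coordinates, whose origin is the TCP and whose axes are the flange's). Camera axes: x right, y down, z forward; pixel columns grow to the right and rows downward; lengths in m; the calibration is good to about 2 mm. The wrist camera is an equidistant fisheye: a pixel r from the principal point sees the ray r / f radians off the axis. A picture is of the moment at which its call begins: read the wrist's pose just before it. camera_model takes no time and is no camera call.
- r.hand_in(): hands the job in; it is judged then, once.
The state is a dict: "time": time; "joints": joint angles; "qd": joint speeds; "tau": joint torques, N m; "tcp_pos": TCP position; "eef_rot": TCP orientation; "contact_force": force on the tool from outside, world axes, zero at the start; "wrist_torque": the same for the moment, N m; "width": finger opening in m; "gripper_force": force on a finger pad.
Only numpy, scipy, OpenCV 4.12 (cv2) and the standard library are available. Lean on these libraries where they do the work, as an engineer would, in place of code of your own. Each camera call takes 0.05 s, during which the arm holds its last target. There are 200 camera calls.

## Working session

There is one attempt and no reset: what is moved stays moved. The work goes in short steps, Python scripts to look and compute and a shell command to move; the robot and the scene stay as the last step left them, time stands still between calls to the robot, and variables do not carry over. Pictures are saved under pics/ and viewed, at most 10 in all, crops included, and the job is handed in when it is done.

```bash
ls; mkdir -p pics; python3 - <<'E'
from plant import r,snapshot,camera_model
import cv2,numpy as np
s=r.sense();print(s)
for n in("side","top"):
    cv2.imwrite(f"pics/{n}0.png",cv2.resize(snapshot(n),(800,600),interpolation=cv2.INTER_CUBIC))
for n in("side","top","wrist"):print(n,camera_model(n))
E
```

```text
pics
{'time': 0.0, 'joints': array([ 1.04627669e+00,  9.18487332e-02,  1.23187114e+00, -2.94322664e-05,
        1.81982969e+00, -5.66977982e-02]), 'qd': array([ 0.00019636,  0.00189985, -0.00036627,  0.00194794,  0.00022301,
       -0.00029166]), 'tau': array([-2.03902739e-03, -4.46441567e+01, -4.06451333e+01,  6.97819283e-02,
        2.92883185e-02, -1.74505658e-04]), 'tcp_pos': array([0.27043953, 0.53529337, 0.24052126]), 'eef_rot': array([[-8.92549335e-01,  4.50948747e-01, -9.55324836e-04],
       [ 4.50949751e-01,  8.92547704e-01, -1.70811568e-03],
       [ 8.24003621e-05, -1.95538101e-03, -9.99998085e-01]]), 'contact_force': array([0.55329108, 0.10405354, 0.36825825]), 'wrist_torque': array([-0.01199037, -0.01255507,  0.00862659]), 'gripper_force': 0.0, 'width': 0.08797976631411042}
side {'camera_matrix': array([[458.84601311,   0.        , 254.04778963],
       [  0.        , 458.84601311, 188.64411751],
       [  0.        ,   0.        ,   1.        ]]), 'eye': array([0.39503623, 1.13567132, 1.42372236]), 'orientation': array([[-0.98612642, -0.13251139,  0.09997708],
       [
[... 317 characters left out ...]
9]), 'orientation': array([[ 0.00929161, -0.98541582,  0.16990976],
       [-0.99983314, -0.00648289,  0.017078  ],
       [-0.01572743, -0.1700401 , -0.98531163]])}
wrist {'camera_matrix': array([[297.31863964,   0.        , 257.81101292],
       [  0.        , 297.31863964, 187.64137767],
       [  0.        ,   0.        ,   1.        ]]), 'T_tool_cam': array([[-2.14487492e-04, -9.58088487e-01, -2.86472345e-01,
         7.87919488e-02],
       [ 9.99999970e-01, -1.72252966e-04, -1.72630632e-04,
         1.26241477e-04],
       [ 1.16049710e-04, -2.86472374e-01,  9.58088496e-01,
        -1.43010594e-01],
       [ 0.00000000e+00,  0.00000000e+00,  0.00000000e+00,
         1.00000000e+00]])}
```

View pics/side0.png

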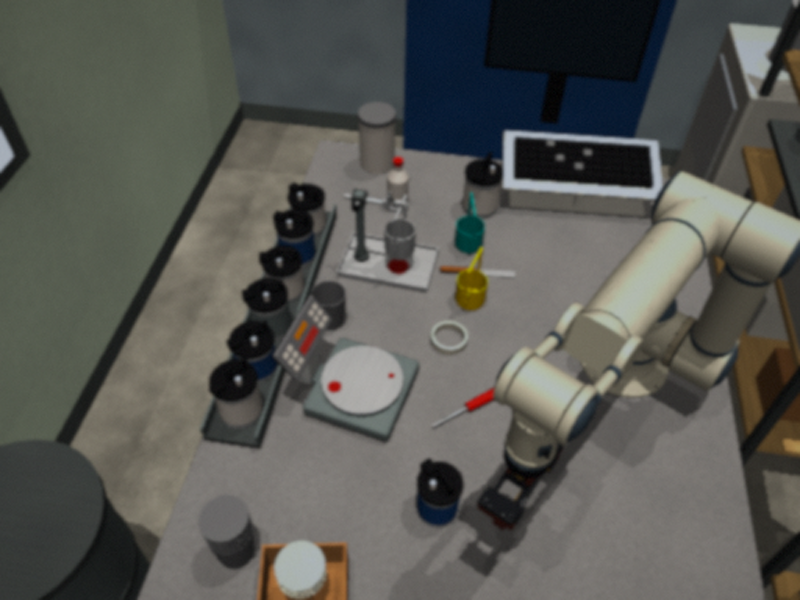

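View pics/top0.png

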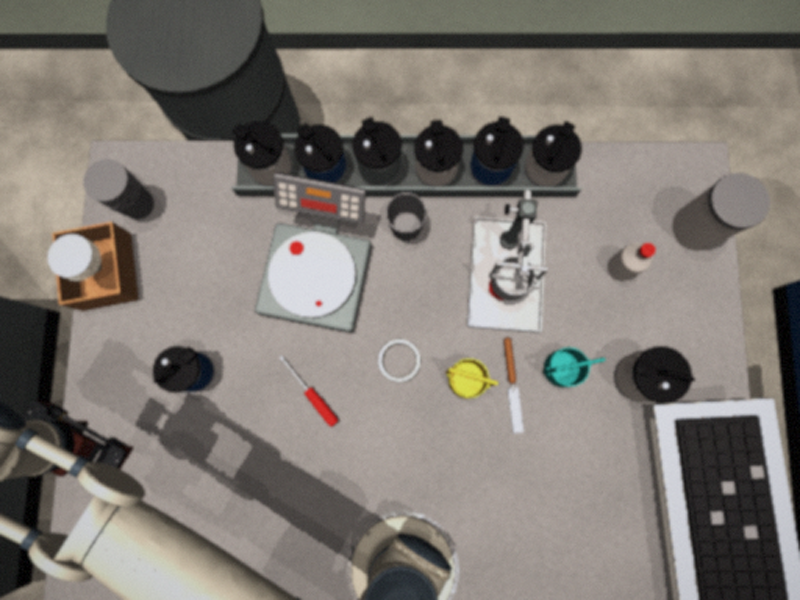

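Both pictures show the stand with the hung steel pot: side (400,245), top (513,278). The scale pan is at side (362,380), top (312,275). Things that could be taken for the pot:
- the steel pot on the hook, top (513,278)
- the yellow pot, top (470,378)
- the turquoise pot, top (568,367)
- the grey cup, top (406,215)

I choose the steel pot on the hook and check it in a close crop.

```bash
python3 - <<'E'
from plant import snapshot
import cv2,numpy as np
a=np.mean([snapshot("side").astype(float) for _ in range(4)],0).astype('uint8')
b=np.mean([snapshot("top").astype(float) for _ in range(4)],0).astype('uint8')
# side crop cols 210-285 rows 115-190 ; top crop cols 295-355, rows 115-215
A=cv2.resize(a[112:187,210:285],(600,600),interpolation=cv2.INTER_CUBIC)
B=cv2.resize(b[115:215,295:355],(360,600),interpolation=cv2.INTER_CUBIC)[:, :200+160]
B=cv2.resize(b[118:193,300:325+25],(400,600),interpolation=cv2.INTER_CUBIC)
o=np.hstack([A[:,100:500],B]);print(o.shape)
cv2.imwrite("pics/crop1.png",cv2.convertScaleAbs(o,alpha=1.5))
E
```

```text
(600, 800, 3)
```

View pics/crop1.png

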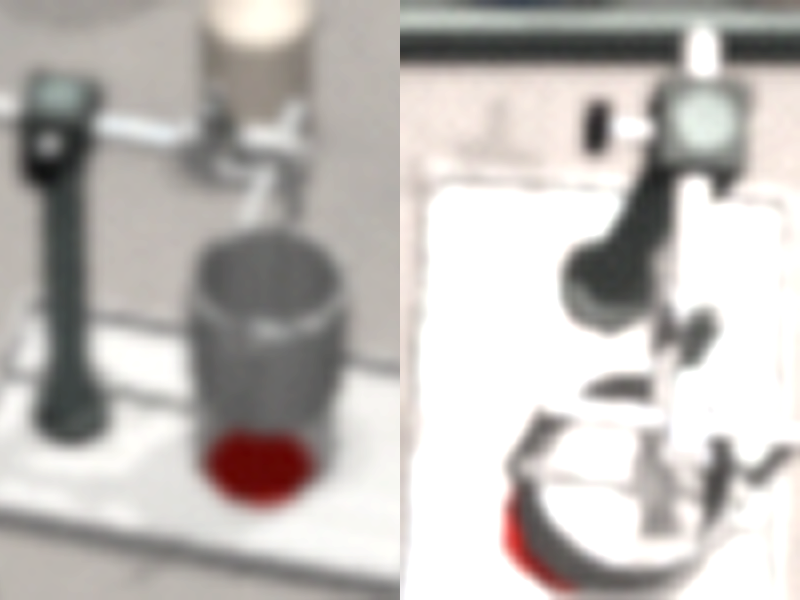

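The crop confirms it: steel pot with its bail on the hook, rim in the left crop at about (270,285). The clamp block's top is at (67,92) in the left crop and (705,122) in the right.

```bash
cat > h.py <<'E'
import numpy as np
from plant import r,camera_model
def ray(n,u,v):
    c=camera_model(n);K=c["camera_matrix"]
    return np.array(c["eye"]),c["orientation"]@np.linalg.solve(K,[u,v,1])
def onz(n,u,v,z):
    e,d=ray(n,u,v);return (e+d*(z-e[2])/d[2]).round(4)
def tri(*o):
    A=np.zeros((3,3));b=np.zeros(3)
    for n,u,v in o:
        e,d=ray(n,u,v);d=d/np.linalg.norm(d);P=np.eye(3)-np.outer(d,d);A+=P;b+=P@e
    return np.linalg.solve(A,b).round(4)
def wr(u,v,z,T):  # T = 4x4 tool pose; wrist fisheye pixel to plane z
    c=camera_model("wrist");K=c["camera_matrix"]
    x=np.array([(u-K[0,2])/K[0,0],(v-K[1,2])/K[1,1]]);t=np.hypot(*x)
    d=np.r_[x/t*np.sin(t),np.cos(t)];C=T@c["T_tool_cam"]
    d=C[:3,:3]@d;e=C[:3,3];return (e+d*(z-e[2])/d[2]).round(4)
E
python3 - <<'E'
from h import *
L=lambda u,v:("side",210+(100+u)/8-.5,112+v/8-.5)
R=lambda u,v:("top",300+(u-400)/8-.5,118+v/8-.5)
P=lambda n,u,v:(n,u*.64-.5,v*.64-.5)
print("clamp",tri(L(67,92),R(705,122)),onz(*L(67,92),.233),onz(*R(705,122),.233))
print("rim",onz(*L(270,285),.14))
print("pan",onz(*P("side",362,380),.06),onz(*P("top",312,275),.06))
print("arm",onz(*R(690,190),.215),onz(*R(690,440),.215))
print("tray",[onz(*P("top",*p),.01) for p in((472,219),(547,221),(543,330),(470,329))])
print("trayS",[onz(*P("side",*p),.01) for p in((340,271),(427,287),(438,251))])
print("disp",[onz(*P("top",*p),.19) for p in((277,177),(365,190))])
print("tape, cup",onz(*P("top",399,360),.024),onz(*P("top",407,203),.105), onz(*P("top",648,250),.16))
E
```

```text
clamp [ 0.7033 -0.2326  0.2393] [ 0.7049 -0.2399  0.233 ] [ 0.7056 -0.2339  0.233 ]
rim [ 0.5975 -0.2183  0.14  ]
pan [0.6155 0.2072 0.06  ] [0.6119 0.2011 0.06  ]
arm [ 0.6852 -0.2313  0.215 ] [ 0.5894 -0.2288  0.215 ]
tray [array([ 0.7552, -0.1507,  0.01  ]), array([ 0.7512, -0.3205,  0.01  ]), array([ 0.5022, -0.3038,  0.01  ]), array([ 0.5032, -0.1436,  0.01  ])]
trayS [array([ 0.7535, -0.1684,  0.01  ]), array([ 0.5124, -0.1521,  0.01  ]), array([ 0.501 , -0.2926,  0.01  ])]
disp [array([0.7832, 0.2559, 0.19  ]), array([0.7566, 0.0794, 0.19  ])]
tape, cup [0.4328 0.0119 0.024 ] [ 0.7596 -0.0034  0.105 ] [ 0.6447 -0.4833  0.16  ]
```

```bash
python3 -m handwheel '{"travel":[[0,0,-1],[0,0,-1],[0,0,-1],[0,0,-1],[0,0,-1],[0,0,-1],[0,0,-1],[0,0,-1],[0,0,-1],[0,0,-1]],"turn":[[0,0,0.114],[0,0,0.114],[0,0,0.114],[0,0,0.114],[0,0,0.114],[0,0,0.114],[0,0,0.114],[0,0,0.114],[0,0,0.114],[0,0,0.114]],"grip":[1,1,1,1,1,1,1,1,1,1]}'
```

```text
time: 1.33
tcp_pos: [0.2705, 0.5355, 0.3422]
eef_rot: [[0.043, 0.999, 0.0], [0.999, -0.043, 0.0], [0.0, 0.0, -1.0]]
contact_force: [1.3, -0.2, 0.4]
width: 0.0878
gripper_force: 0.0
```

```bash
python3 -m handwheel '{"travel":[[-2.5,1.2,0],[-3,1.5,0],[-3,1.5,0],[-3,1.5,0],[-3,1.5,0],[-3,1.5,0],[-3,1.5,0],[-3,1.5,0],[-3,1.5,0],[-3,1.5,0],[-3,1.5,0],[-3,1.5,0]],"turn":[[0,0,0],[0,0,0],[0,0,0],[0,0,0],[0,0,0],[0,0,0],[0,0,0],[0,0,0],[0,0,0],[0,0,0],[0,0,0],[0,0,0]],"grip":[1,1,1,1,1,1,1,1,1,1,1,1]}'
python3 -m handwheel '{"travel":[[-3,1.5,0],[-3,1.5,0],[-3,1.5,0],[-3,1.5,0],[-3,1.5,0],[-3,1.5,0],[-3,1.5,0],[-3,1.5,0],[-3,1.5,0],[-3,1.5,0],[-2.5,1.2,0],[-2,0.8,0]],"turn":[[0,0,0],[0,0,0],[0,0,0],[0,0,0],[0,0,0],[0,0,0],[0,0,0],[0,0,0],[0,0,0],[0,0,0],[0,0,0],[0,0,0]],"grip":[1,1,1,1,1,1,1,1,1,1,1,1]}'
cat > look.py <<'E'
import sys,json,cv2,numpy as np
from plant import r,snapshot
s=r.sense();T=np.eye(4);T[:3,:3]=s["eef_rot"];T[:3,3]=s["tcp_pos"]
np.save("T.npy",T)
im=np.mean([snapshot("wrist").astype(float) for _ in range(3)],0).astype('uint8')
cv2.imwrite("im.png",im)
cv2.imwrite(sys.argv[1],cv2.resize(cv2.convertScaleAbs(im,alpha=1.2),(800,600),interpolation=cv2.INTER_CUBIC))
print(s["tcp_pos"],s["contact_force"],s["width"])
E
python3 -m handwheel '{"travel":[[0,0,0],[0,0,0]],"turn":[[0,0,0],[0,0,0]],"grip":[1,1]}'
python3 look.py pics/w1.png
```

```text
time: 2.33
tcp_pos: [0.4346, 0.1727, 0.3419]
eef_rot: [[0.037, 0.999, 0.001], [0.999, -0.037, 0.0], [0.0, 0.001, -1.0]]
contact_force: [-0.1, -0.2, -0.2]
width: 0.0879
gripper_force: 0.0
time: 3.33
tcp_pos: [0.592, -0.1791, 0.3408]
eef_rot: [[0.038, 0.999, -0.001], [0.999, -0.038, -0.0], [-0.0, -0.001, -1.0]]
contact_force: [0.8, 0.4, -0.0]
width: 0.0876
gripper_force: 0.0
time: 3.5
tcp_pos: [0.5915, -0.1776, 0.3408]
eef_rot: [[0.039, 0.999, -0.001], [0.999, -0.039, 0.001], [0.001, -0.001, -1.0]]
contact_force: [0.3, 0.4, -0.3]
width: 0.0879
gripper_force: 0.0
[ 0.59147995 -0.17760855  0.34079882] [ 0.29083149  0.41890252 -0.29573711] 0.08791497123261091
```

View pics/w1.png

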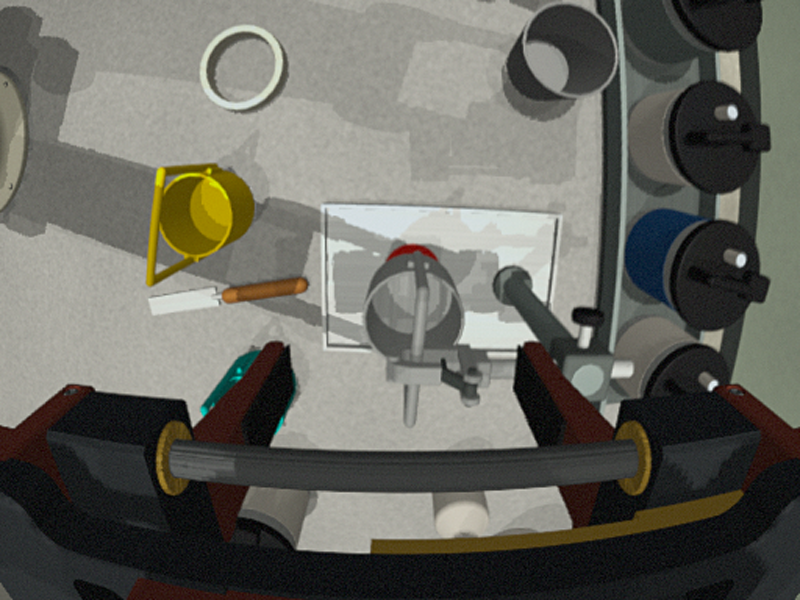

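The wrist view shows the bail's crossbar from (421,270) to (410,422), the hook's nose at (388–440,370), the dark keeper at (465,380) and the clamp top at (590,375).

```bash
python3 - <<'E'
from h import *
T=np.load("T.npy")
W=lambda u,v,z:wr(u*.64-.5,v*.64-.5,z,T)
a,b=W(421,266,.215),W(410,424,.215);d=a-b
print("bar",a,b,"mid",(a+b)/2,np.linalg.norm(d),"yaw",np.arctan2(-d[0],d[1]))
print("nearhook",W(417,335,.215),"hookfront",W(388,370,.225),"clamp",W(589,376,.233),"rim",W(414,305,.14))
print("tray",W(323,204,.01),W(561,213,.01))
m=(a+b)/2;u=d/np.linalg.norm(d);g=m+.036*u;print("grip",g,T[:3,:3].T@(g-T[:3,3])*100)
E
```

```text
bar [ 0.6022 -0.1621  0.215 ] [ 0.592  -0.2712  0.215 ] mid [ 0.5971  -0.21665  0.215  ] 0.10957577286973612 yaw -0.09322123002553008
nearhook [ 0.5985 -0.206   0.215 ] hookfront [ 0.5798 -0.2247  0.225 ] clamp [ 0.7075 -0.2328  0.233 ] rim [ 0.5979 -0.2107  0.14  ]
tray [ 0.5094 -0.1405  0.01  ] [ 0.7587 -0.1571  0.01  ]
grip [ 0.60045111 -0.18080631  0.215     ] [-0.29311425  0.92625088 12.57842035]
```

```bash
python3 -m handwheel '{"travel":[[-0.3,0.3,0],[-0.3,0.3,0],[-0.3,0.3,1.5],[0,0,2],[0,0,2],[0,0,2],[0,0,1.2],[0,0,0.6],[0,0,0],[0,0,0]],"turn":[[0,0,0.03],[0,0,0],[0,0,0],[0,0,0],[0,0,0],[0,0,0],[0,0,0],[0,0,0],[0,0,0],[0,0,0]],"grip":[1,1,1,1,1,1,1,1,1,1]}'
python3 look.py pics/w2.png
```

```text
time: 4.48
tcp_pos: [0.6, -0.1859, 0.2494]
eef_rot: [[0.066, 0.998, 0.001], [0.998, -0.066, -0.0], [-0.0, 0.001, -1.0]]
contact_force: [-0.6, -0.9, 1.2]
width: 0.0875
gripper_force: 0.0
[ 0.59995155 -0.18585513  0.24944283] [-0.55809653 -0.8859559   1.23993529] 0.08753832561899905
```

View pics/w2.png

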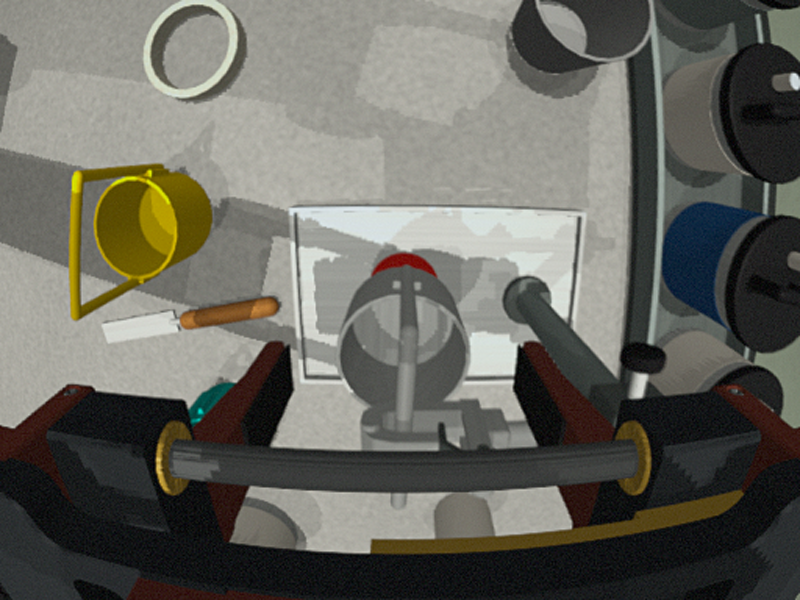

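The bar runs from (409,328) to (399,505) and passes under the hook at v≈405–450; it is nearly central between the fingers (u≈402).

```bash
python3 - <<'E'
from h import *
T=np.load("T.npy")
W=lambda u,v,z:wr(u*.64-.5,v*.64-.5,z,T)
for n,p in dict(a=W(409,328,.215),b=W(399,506,.215),hk=W(404,402,.22),hk2=W(402,455,.22),front=W(361,430,.225),bar_at_hook=W(404,400,.215)).items(): print(n,p,(T[:3,:3].T@(p-T[:3,3])*100).round(2))
E
```

```text
a [ 0.603  -0.1747  0.215 ] [1.13 0.23 3.44]
b [ 0.592 -0.271  0.215] [-8.55 -0.23  3.45]
hk [ 0.5988 -0.2064  0.22  ] [-2.06  0.02  2.94]
hk2 [ 0.5961 -0.2345  0.22  ] [-4.88 -0.07  2.95]
front [ 0.5797 -0.2164  0.225 ] [-3.18 -1.82  2.44]
bar_at_hook [ 0.5987 -0.2083  0.215 ] [-2.25  0.02  3.44]
```

```bash
python3 -m handwheel '{"travel":[[0,0.15,1],[0,0,1],[0,0,0.9],[0,0,0.5],[0,0,0],[0,0,0],[0,0,0],[0,0,0],[0,0,0],[0,0,0],[0,0,0],[0,0,0]],"turn":[[0,0,0],[0,0,0],[0,0,0],[0,0,0],[0,0,0],[0,0,0],[0,0,0],[0,0,0],[0,0,0],[0,0,0],[0,0,0],[0,0,0]],"grip":[1,1,1,1,1,0.5,0.3,0.2,0.1,0.05,0,0]}' 50
python3 -m handwheel '{"travel":[[0,0,0],[0,0,0],[0,0,0],[0,0,0]],"turn":[[0,0,0],[0,0,0],[0,0,0],[0,0,0]],"grip":[0,0,0,0]}'
```

```text
time: 5.63
tcp_pos: [0.6014, -0.1864, 0.2148]
eef_rot: [[0.067, 0.998, 0.0], [0.998, -0.067, -0.0], [-0.0, 0.0, -1.0]]
contact_force: [-0.1, -0.4, -0.3]
width: 0.0448
gripper_force: 0.0
time: 5.97
tcp_pos: [0.6014, -0.1864, 0.2146]
eef_rot: [[0.067, 0.998, -0.0], [0.998, -0.067, 0.0], [0.0, -0.0, -1.0]]
contact_force: [0.7, 0.1, 0.2]
width: 0.0179
gripper_force: 0.0
```

```bash
python3 -m handwheel '{"travel":[[0,0,0],[0,0,0],[0,0,0],[0,0,0],[0,0,0]],"turn":[[0,0,0],[0,0,0],[0,0,0],[0,0,0],[0,0,0]],"grip":[0,0,0,0,0]}'
```

```text
time: 6.38
tcp_pos: [0.6014, -0.1864, 0.2146]
eef_rot: [[0.067, 0.998, -0.0], [0.998, -0.067, 0.0], [0.0, -0.0, -1.0]]
contact_force: [-0.2, 0.1, -1.0]
width: 0.007
gripper_force: 50.0
```

```bash
python3 -m handwheel '{"travel":[[0,0,-0.1],[0,0,-0.1],[0,0,0],[0,0,0]],"turn":[[0,0,0],[0,0,0],[0,0,0],[0,0,0]],"grip":[0,0,0,0]}'
python3 -m handwheel '{"travel":[[0,0.15,0],[0,0.15,0],[0,0.15,0],[0,0.15,0],[0,0,0],[0,0,0]],"turn":[[0,0,0],[0,0,0],[0,0,0],[0,0,0],[0,0,0],[0,0,0]],"grip":[0,0,0,0,0,0]}'
```

```text
time: 6.72
tcp_pos: [0.6013, -0.1864, 0.2162]
eef_rot: [[0.067, 0.998, -0.001], [0.998, -0.067, 0.0], [0.0, -0.001, -1.0]]
contact_force: [0.2, -0.3, -1.7]
width: 0.007
gripper_force: 50.0
time: 7.22
tcp_pos: [0.6075, -0.1868, 0.2165]
eef_rot: [[0.067, 0.998, -0.0], [0.998, -0.067, 0.0], [0.0, -0.0, -1.0]]
contact_force: [0.5, 0.2, -3.2]
width: 0.0067
gripper_force: 50.0
```

```bash
for i in 1; do python3 -m handwheel '{"travel":[[0,0.15,0],[0,0.15,0],[0,0,0]],"turn":[[0,0,0],[0,0,0],[0,0,0]],"grip":[0,0,0]}'; done; python3 look.py pics/w3.png; python3 - <<'E'
import cv2
i=cv2.imread('im.png');cv2.imwrite('pics/w3c.png',cv2.convertScaleAbs(cv2.resize(i[190:330,170:350],(800,622),interpolation=cv2.INTER_CUBIC)[:600],alpha=1.3))
E
```

```text
time: 7.47
tcp_pos: [0.6106, -0.187, 0.2166]
eef_rot: [[0.067, 0.998, 0.0], [0.998, -0.067, 0.0], [0.0, 0.0, -1.0]]
contact_force: [0.3, -0.1, -2.8]
width: 0.0068
gripper_force: 50.0
[ 0.61058617 -0.18702229  0.21657508] [ 0.31450163 -0.10928604 -2.80876382] 0.006815588834365024
```

View pics/w3c.png

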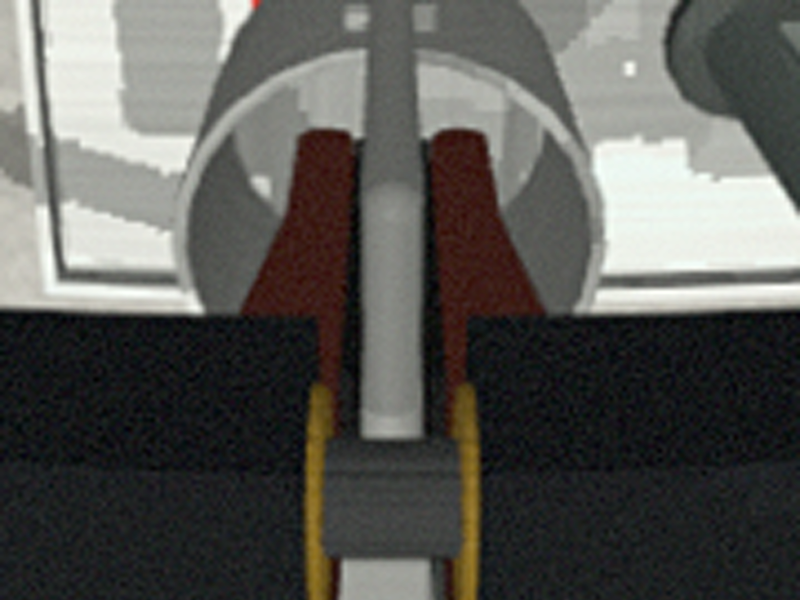

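The crop shows the bar square between the pads at (390,300), with the pot hanging upright below. There is no keeper force yet, so I keep pushing in small steps.

```bash
python3 -m handwheel '{"travel":[[0,0.1,0],[0,0.1,0],[0,0,0]],"turn":[[0,0,0],[0,0,0],[0,0,0]],"grip":[0,0,0]}'
python3 -m handwheel '{"travel":[[0,0.1,0],[0,0.1,0],[0,0,0]],"turn":[[0,0,0],[0,0,0],[0,0,0]],"grip":[0,0,0]}'
```

```text
time: 7.87
tcp_pos: [0.6124, -0.1871, 0.2165]
eef_rot: [[0.067, 0.998, -0.0], [0.998, -0.067, 0.0], [0.0, -0.0, -1.0]]
contact_force: [-0.2, 0.3, -2.6]
width: 0.0071
gripper_force: 50.0
time: 8.12
tcp_pos: [0.6142, -0.1873, 0.2161]
eef_rot: [[0.067, 0.998, -0.001], [0.998, -0.067, 0.0], [0.0, -0.001, -1.0]]
contact_force: [-1.8, -0.3, -5.0]
width: 0.0074
gripper_force: 50.0
```

```bash
python3 -m handwheel '{"travel":[[0,0.1,0],[0,0,0]],"turn":[[0,0,0],[0,0,0]],"grip":[0,0]}'
python3 -m handwheel '{"travel":[[0,0.1,0],[0,0,0]],"turn":[[0,0,0],[0,0,0]],"grip":[0,0]}'
```

```text
time: 8.28
tcp_pos: [0.6153, -0.1874, 0.2162]
eef_rot: [[0.067, 0.998, -0.001], [0.998, -0.067, 0.0], [0.0, -0.001, -1.0]]
contact_force: [-1.2, -0.2, -4.8]
width: 0.0068
gripper_force: 50.0
time: 8.45
tcp_pos: [0.6164, -0.1874, 0.2164]
eef_rot: [[0.067, 0.998, -0.0], [0.998, -0.067, 0.0], [0.0, -0.0, -1.0]]
contact_force: [-1.8, -0.3, -4.8]
width: 0.0074
gripper_force: 50.0
```

```bash
python3 -m handwheel '{"travel":[[0,0.1,0],[0,0,0]],"turn":[[0,0,0],[0,0,0]],"grip":[0,0]}'
python3 -m handwheel '{"travel":[[0,0.1,0],[0,0,0]],"turn":[[0,0,0],[0,0,0]],"grip":[0,0]}'
```

```text
time: 8.62
tcp_pos: [0.6174, -0.1875, 0.2164]
eef_rot: [[0.067, 0.998, -0.0], [0.998, -0.067, 0.0], [0.0, -0.0, -1.0]]
contact_force: [-2.1, -0.1, -5.2]
width: 0.0068
gripper_force: 50.0
time: 8.78
tcp_pos: [0.6184, -0.1875, 0.2164]
eef_rot: [[0.067, 0.998, -0.0], [0.998, -0.067, 0.0], [0.0, -0.0, -1.0]]
contact_force: [-2.4, -0.2, -5.5]
width: 0.0071
gripper_force: 49.9
```

```bash
python3 -m handwheel '{"travel":[[0,0.1,0],[0,0,0]],"turn":[[0,0,0],[0,0,0]],"grip":[0,0]}'
python3 -m handwheel '{"travel":[[0,0.1,0],[0,0,0]],"turn":[[0,0,0],[0,0,0]],"grip":[0,0]}'
```

```text
time: 8.95
tcp_pos: [0.6194, -0.1876, 0.2164]
eef_rot: [[0.067, 0.998, -0.0], [0.998, -0.067, 0.0], [0.0, -0.0, -1.0]]
contact_force: [-3.5, 0.4, -5.9]
width: 0.0069
gripper_force: 49.9
time: 9.12
tcp_pos: [0.6204, -0.1877, 0.2163]
eef_rot: [[0.067, 0.998, -0.0], [0.998, -0.067, 0.0], [0.0, -0.001, -1.0]]
contact_force: [-3.5, 0.0, -6.2]
width: 0.0073
gripper_force: 49.9
```

```bash
python3 -m handwheel '{"travel":[[0,0.1,0],[0,0,0]],"turn":[[0,0,0],[0,0,0]],"grip":[0,0]}'
python3 -m handwheel '{"travel":[[0,0.1,0],[0,0,0]],"turn":[[0,0,0],[0,0,0]],"grip":[0,0]}'
```

```text
time: 9.28
tcp_pos: [0.6214, -0.1877, 0.2164]
eef_rot: [[0.067, 0.998, -0.0], [0.998, -0.067, 0.0], [0.0, -0.0, -1.0]]
contact_force: [-3.0, -0.3, -6.4]
width: 0.007
gripper_force: 49.9
time: 9.45
tcp_pos: [0.6224, -0.1878, 0.2163]
eef_rot: [[0.067, 0.998, -0.0], [0.998, -0.067, 0.0], [0.0, -0.0, -1.0]]
contact_force: [-2.8, 0.8, -7.3]
width: 0.0073
gripper_force: 49.9
```

```bash
python3 -m handwheel '{"travel":[[0,0.07,0],[0,0,0]],"turn":[[0,0,0],[0,0,0]],"grip":[0,0]}'
python3 -m handwheel '{"travel":[[0,0.07,0],[0,0,0]],"turn":[[0,0,0],[0,0,0]],"grip":[0,0]}'
```

```text
time: 9.62
tcp_pos: [0.6231, -0.1879, 0.2164]
eef_rot: [[0.067, 0.998, -0.0], [0.998, -0.067, 0.0], [0.0, -0.0, -1.0]]
contact_force: [-3.7, -0.4, -7.4]
width: 0.0067
gripper_force: 49.9
time: 9.78
tcp_pos: [0.6236, -0.1879, 0.2164]
eef_rot: [[0.067, 0.998, -0.001], [0.998, -0.067, 0.0], [0.0, -0.001, -1.0]]
contact_force: [-4.3, 0.4, -7.5]
width: 0.0067
gripper_force: 49.9
```

```bash
python3 -m handwheel '{"travel":[[0,0.05,0],[0,0,0]],"turn":[[0,0,0],[0,0,0]],"grip":[0,0]}'
python3 -m handwheel '{"travel":[[0,0.05,0],[0,0,0]],"turn":[[0,0,0],[0,0,0]],"grip":[0,0]}'
```

```text
time: 9.95
tcp_pos: [0.6239, -0.1879, 0.2164]
eef_rot: [[0.067, 0.998, -0.001], [0.998, -0.067, 0.0], [0.0, -0.001, -1.0]]
contact_force: [-6.2, 1.3, -7.5]
width: 0.0073
gripper_force: 49.9
time: 10.12
tcp_pos: [0.6241, -0.1879, 0.2164]
eef_rot: [[0.067, 0.998, -0.002], [0.998, -0.067, 0.0], [0.0, -0.002, -1.0]]
contact_force: [-5.8, 1.1, -6.4]
width: 0.0068
gripper_force: 49.9
```

```bash
python3 -m handwheel '{"travel":[[0,-0.15,0],[0,0,-0.1],[0,0,-0.1],[0,0,-0.1],[0,0,0]],"turn":[[0,0,0],[0,0,0],[0,0,0],[0,0,0],[0,0,0]],"grip":[0,0,0,0,0]}'
python3 -m handwheel '{"travel":[[0,0,-0.1],[0,0,-0.1],[0,0,0]],"turn":[[0,0,0],[0,0,0],[0,0,0]],"grip":[0,0,0]}'
```

```text
time: 10.53
tcp_pos: [0.6231, -0.1878, 0.2195]
eef_rot: [[0.067, 0.998, -0.001], [0.998, -0.067, 0.0], [0.0, -0.001, -1.0]]
contact_force: [-3.5, 0.9, -9.4]
width: 0.0072
gripper_force: 49.9
time: 10.78
tcp_pos: [0.6229, -0.1878, 0.2212]
eef_rot: [[0.067, 0.998, -0.001], [0.998, -0.067, 0.001], [0.0, -0.001, -1.0]]
contact_force: [-3.8, 0.5, -9.4]
width: 0.0073
gripper_force: 49.9
```

```bash
python3 -m handwheel '{"travel":[[0,0,-0.15],[0,0,-0.15],[0,0,0]],"turn":[[0,0,0],[0,0,0],[0,0,0]],"grip":[0,0,0]}'
python3 -m handwheel '{"travel":[[0,0,-0.15],[0,0,-0.15],[0,0,0]],"turn":[[0,0,0],[0,0,0],[0,0,0]],"grip":[0,0,0]}'
```

```text
time: 11.03
tcp_pos: [0.6229, -0.1878, 0.2242]
eef_rot: [[0.067, 0.998, -0.002], [0.998, -0.067, 0.0], [0.0, -0.002, -1.0]]
contact_force: [-5.4, 0.4, -10.4]
width: 0.0072
gripper_force: 50.0
time: 11.28
tcp_pos: [0.6229, -0.1882, 0.2274]
eef_rot: [[0.068, 0.998, -0.001], [0.998, -0.068, -0.0], [-0.0, -0.001, -1.0]]
contact_force: [-5.2, 0.1, -9.9]
width: 0.0071
gripper_force: 49.9
```

```bash
python3 -m handwheel '{"travel":[[0,-0.05,-0.15],[0,0,-0.15],[0,0,0]],"turn":[[0,0,0],[0,0,0],[0,0,0]],"grip":[0,0,0]}'
python3 -m handwheel '{"travel":[[0,0,-0.15],[0,0,-0.15],[0,0,0]],"turn":[[0,0,0],[0,0,0],[0,0,0]],"grip":[0,0,0]}'
```

```text
time: 11.53
tcp_pos: [0.623, -0.188, 0.2318]
eef_rot: [[0.067, 0.998, 0.002], [0.998, -0.067, -0.001], [-0.001, 0.002, -1.0]]
contact_force: [-4.3, 0.8, -5.1]
width: 0.0071
gripper_force: 50.2
time: 11.78
tcp_pos: [0.623, -0.188, 0.2351]
eef_rot: [[0.067, 0.998, 0.002], [0.998, -0.067, -0.001], [-0.001, 0.002, -1.0]]
contact_force: [-4.8, 0.3, -2.9]
width: 0.0073
gripper_force: 50.3
```

```bash
python3 -m handwheel '{"travel":[[0,0,-0.15],[0,0,-0.15],[0,0,-0.15],[0,0,0]],"turn":[[0,0,0],[0,0,0],[0,0,0],[0,0,0]],"grip":[0,0,0,0]}'
python3 -m handwheel '{"travel":[[0,-0.15,-0.1],[0,-0.15,-0.15],[0,-0.15,-0.2],[0,0,-0.2],[0,0,0]],"turn":[[0,0,0],[0,0,0],[0,0,0],[0,0,0],[0,0,0]],"grip":[0,0,0,0,0]}'
```

```text
time: 12.12
tcp_pos: [0.6228, -0.1879, 0.2387]
eef_rot: [[0.067, 0.998, 0.0], [0.998, -0.067, -0.0], [-0.0, 0.0, -1.0]]
contact_force: [-5.3, 0.6, -3.4]
width: 0.0069
gripper_force: 50.3
time: 12.53
tcp_pos: [0.619, -0.1875, 0.2459]
eef_rot: [[0.067, 0.998, 0.003], [0.998, -0.067, -0.001], [-0.0, 0.003, -1.0]]
contact_force: [0.0, 0.5, -3.6]
width: 0.0068
gripper_force: 50.2
```

```bash
python3 -m handwheel '{"travel":[[0,-0.4,0],[0,-0.8,0],[0,-1.1,0],[0,-1.3,0],[0,-1.4,0],[0,-1.4,0],[0,-1.4,0],[0,-1.2,0],[0,-0.9,0],[0,-0.6,0],[0,-0.3,0],[0,0,0]],"turn":[[0,0,0],[0,0,0],[0,0,0],[0,0,0],[0,0,0],[0,0,0],[0,0,0],[0,0,0],[0,0,0],[0,0,0],[0,0,0],[0,0,0]],"grip":[0,0,0,0,0,0,0,0,0,0,0,0]}'
python3 look.py pics/w4.png
python3 - <<'E'
import cv2,numpy as np
from plant import snapshot
a=snapshot("side")[80:300,170:370];b=cv2.imread('im.png')
cv2.imwrite('pics/c4.png',np.hstack([cv2.resize(a,(400,440)),cv2.resize(b[60:384,100:394],(400,440))]))
E
```

```text
time: 13.53
tcp_pos: [0.5102, -0.1803, 0.2449]
eef_rot: [[0.067, 0.998, 0.001], [0.998, -0.067, -0.0], [-0.0, 0.001, -1.0]]
contact_force: [0.5, 0.1, -2.9]
width: 0.007
gripper_force: 50.3
[ 0.51015773 -0.18032031  0.24488311] [ 0.54439217  0.08677691 -2.89676412] 0.007032756956372754
```

View pics/c4.png

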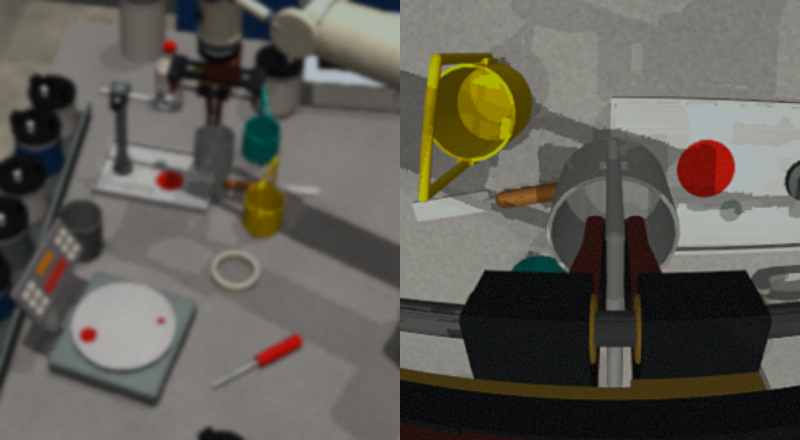

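The pot hangs upright in the fingers, clear of the hook, and the stand is undisturbed. The pan is at left-crop (123,325). Carrying it over.

```bash
python3 -m handwheel '{"travel":[[0,0,-0.5],[0,0,-1],[0.5,0.1,-1],[1,0.2,-1],[1.5,0.3,-0.5],[2,0.4,0],[2.3,0.4,0],[2.5,0.4,0],[2.5,0.4,0],[2.5,0.4,0],[2.5,0.4,0],[2.5,0.4,0]],"turn":[[0,0,0],[0,0,0],[0,0,0],[0,0,0],[0,0,0],[0,0,0],[0,0,0],[0,0,0],[0,0,0],[0,0,0],[0,0,0],[0,0,0]],"grip":[0,0,0,0,0,0,0,0,0,0,0,0]}'
python3 -m handwheel '{"travel":[[2.5,0.4,0],[2.5,0.4,0],[2.5,0.4,0],[2.5,0.4,0],[2.5,0.4,0],[2.3,0.4,0],[2,0.4,0],[1.5,0.4,0],[1,0.3,0],[0.5,0.2,0],[0,0,0],[0,0,0]],"turn":[[0,0,0],[0,0,0],[0,0,0],[0,0,0],[0,0,0],[0,0,0],[0,0,0],[0,0,0],[0,0,0],[0,0,0],[0,0,0],[0,0,0]],"grip":[0,0,0,0,0,0,0,0,0,0,0,0]}'
python3 look.py pics/w5.png
```

```text
time: 14.73
tcp_pos: [0.558, 0.0172, 0.2863]
eef_rot: [[0.066, 0.998, 0.002], [0.998, -0.066, 0.0], [0.0, 0.002, -1.0]]
contact_force: [0.5, -0.3, -3.1]
width: 0.0071
gripper_force: 50.2
time: 15.73
tcp_pos: [0.6079, 0.2099, 0.2849]
eef_rot: [[0.067, 0.998, 0.0], [0.998, -0.067, -0.0], [-0.0, 0.0, -1.0]]
contact_force: [-0.6, -0.1, -2.6]
width: 0.0071
gripper_force: 50.2
[0.60787347 0.20986476 0.28491138] [-0.56947283 -0.12742034 -2.59196407] 0.007050653558319732
```

View pics/w5.png

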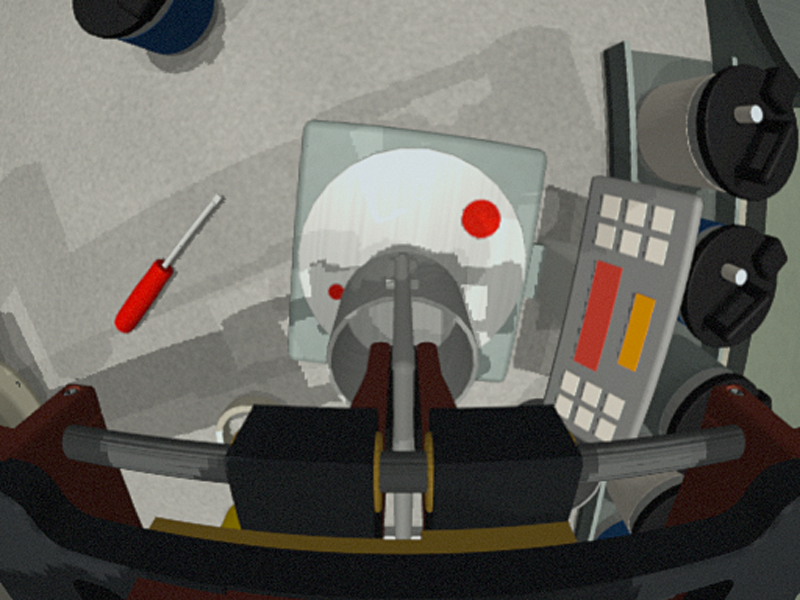

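The pan's rim runs through (298,250), (412,148) and (525,258); the pot sits short of it, and the display at (620,310) is well clear.

```bash
python3 - <<'E'
from h import *
from scipy.optimize import least_squares
T=np.load("T.npy")
W=lambda u,v,z:wr(u*.64-.5,v*.64-.5,z,T)
P=np.array([W(u,v,.06) for u,v in((298,250),(335,182),(412,148),(490,176),(525,258),(317,305))])[:,:2]
s=least_squares(lambda q:np.hypot(*(P-q[:2]).T)-q[2],[.61,.2,.095]);print(s.x,s.fun)
for c in (s.x[:2],(.613,.204)):
    t=np.r_[np.array(c)+.0365*np.array([.067,.998]),.21];print((T[:3,:3].T@(t-T[:3,3])*100).round(2))
E
```

```text
[0.61602068 0.20548839 0.09188199] [ 0.00377453 -0.00159217 -0.00057467  0.0004653   0.00023371 -0.0023067 ]
[3.27 0.84 7.49]
[3.1  0.55 7.49]
```

```bash
python3 -m handwheel '{"travel":[[0.5,0.1,0],[0.9,0.2,0.3],[0.9,0.2,0.8],[0.6,0.1,1],[0.3,0.1,1.2],[0,0,1.2],[0,0,1],[0,0,0.7],[0,0,0.3],[0,0,0.2],[0,0,0],[0,0,0]],"turn":[[0,0,0],[0,0,0],[0,0,0],[0,0,0],[0,0,0],[0,0,0],[0,0,0],[0,0,0],[0,0,0],[0,0,0],[0,0,0],[0,0,0]],"grip":[0,0,0,0,0,0,0,0,0,0,0,0]}'
python3 -m handwheel '{"travel":[[0,0,0.1],[0,0,0.1],[0,0,0.1],[0,0,0]],"turn":[[0,0,0],[0,0,0],[0,0,0],[0,0,0]],"grip":[0,0,0,0]}'
```

```text
time: 16.88
tcp_pos: [0.6171, 0.2414, 0.2185]
eef_rot: [[0.067, 0.998, 0.001], [0.998, -0.067, 0.0], [0.0, 0.001, -1.0]]
contact_force: [-0.1, 0.7, -0.1]
width: 0.0068
gripper_force: 50.3
time: 17.22
tcp_pos: [0.6176, 0.2424, 0.2179]
eef_rot: [[0.066, 0.998, 0.005], [0.998, -0.066, 0.003], [0.003, 0.005, -1.0]]
contact_force: [-1.0, 3.4, 9.2]
width: 0.0067
gripper_force: 50.6
```

Contact came about 8 mm early, so the pot may be drooping or may have slipped in the grip. I ease up and look.

```bash
python3 -m handwheel '{"travel":[[0,0,-0.2],[0,0,-0.1],[0,0,0]],"turn":[[0,0,0],[0,0,0],[0,0,0]],"grip":[0,0,0]}'
python3 - <<'E'
import cv2,numpy as np
from plant import snapshot
a=np.mean([snapshot("side").astype(float) for _ in range(4)],0)[180:270,170:270].astype('uint8');b=np.mean([snapshot("wrist").astype(float) for _ in range(3)],0).astype('uint8')
cv2.imwrite('pics/c6.png',np.hstack([cv2.resize(a,(440,396),interpolation=2),cv2.resize(b[120:350,155:360],(353,396),interpolation=2)]))
E
```

```text
time: 17.47
tcp_pos: [0.6172, 0.2416, 0.2183]
eef_rot: [[0.067, 0.998, 0.001], [0.998, -0.067, 0.001], [0.001, 0.001, -1.0]]
contact_force: [0.2, 2.1, 2.6]
width: 0.007
gripper_force: 50.4
```

View pics/c6.png

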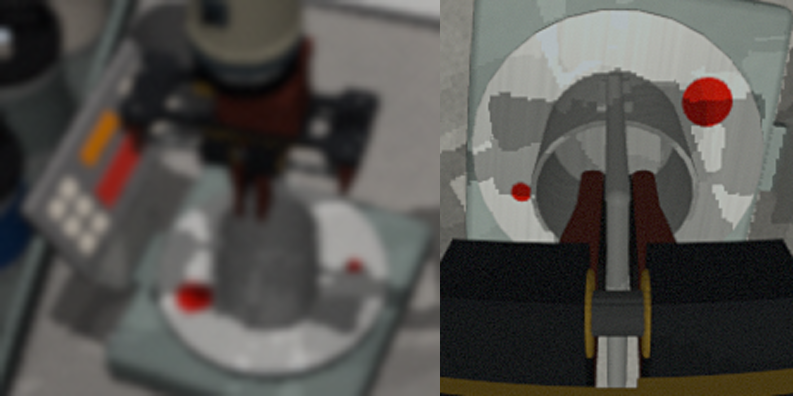

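```bash
python3 - <<'E'
from h import *
c=camera_model("wrist");K=c["camera_matrix"];C=np.linalg.inv(c["T_tool_cam"])
def proj(p,th):
    R=np.array([[np.cos(th),0,np.sin(th)],[0,1,0],[-np.sin(th),0,np.cos(th)]])
    q=(C@np.r_[R@np.array(p),1])[:3];t=np.arctan2(np.hypot(*q[:2]),q[2]);d=q[:2]/np.hypot(*q[:2])*t
    return (K[0,0]*d+K[:2,2]).round(1)
for th in(-.05,0,.05,.1,.15):print(th,"rim",proj((.0045,0,.075),th),"base",proj((.0045,0,.150),th),"corner",proj((.0135,0,-.004),th),proj((.0135,0,.004),th))
print("seen w3 rim row",190+50/4.44,"corner",190+185/4.44,"now rim",120+125*.581,"corner", 120+205*.581,"base",120+73*.581)
E
```

```text
-0.05 rim [257.8 203.5] base [257.8 182.2] corner [257.7 231.1] [257.7 225.6]
0 rim [257.8 199. ] base [257.8 175.1] corner [257.7 232. ] [257.7 225.7]
0.05 rim [257.8 194.5] base [257.8 168. ] corner [257.7 232.9] [257.7 225.9]
0.1 rim [257.8 190.1] base [257.8 160.9] corner [257.7 233.9] [257.7 226.2]
0.15 rim [257.8 185.7] base [257.8 153.9] corner [257.7 235. ] [257.7 226.5]
seen w3 rim row 201.26126126126127 corner 231.66666666666666 now rim 192.625 corner 239.105 base 162.413
```

```bash
python3 -m handwheel '{"travel":[[0,0,-0.3],[0,0,-0.3],[0,0,-0.2],[0,0,0],[0,0,0],[0,0,0],[0,0,0]],"turn":[[0,0,0],[0,0,0],[0,-0.03,0],[0,-0.035,0],[0,-0.03,0],[0,0,0],[0,0,0]],"grip":[0,0,0,0,0,0,0]}'
python3 -m handwheel '{"travel":[[0.03,0,0.3],[0.02,0,0.2],[0.02,0,0.2],[0,0,0],[0,0,0]],"turn":[[0,0,0],[0,0,0],[0,0,0],[0,0,0],[0,0,0]],"grip":[0,0,0,0,0]}'
```

```text
time: 18.4
tcp_pos: [0.6168, 0.2416, 0.224]
eef_rot: [[0.066, 0.998, -0.009], [0.993, -0.067, -0.095], [-0.095, -0.002, -0.995]]
contact_force: [0.5, 0.4, -3.2]
width: 0.0069
gripper_force: 50.2
time: 18.82
tcp_pos: [0.6169, 0.2413, 0.2183]
eef_rot: [[0.067, 0.998, -0.007], [0.993, -0.067, -0.095], [-0.095, -0.0, -0.995]]
contact_force: [-0.3, -0.4, -3.5]
width: 0.0073
gripper_force: 50.2
```

```bash
python3 -m handwheel '{"travel":[[0.01,0,0.15],[0.01,0,0.15],[0,0,0],[0,0,0]],"turn":[[0,0,0],[0,0,0],[0,0,0],[0,0,0]],"grip":[0,0,0,0]}'
python3 -m handwheel '{"travel":[[0.01,0,0.1],[0.01,0,0.1],[0,0,0],[0,0,0]],"turn":[[0,0,0],[0,0,0],[0,0,0],[0,0,0]],"grip":[0,0,0,0]}'
```

```text
time: 19.15
tcp_pos: [0.6169, 0.2414, 0.2155]
eef_rot: [[0.067, 0.998, -0.007], [0.993, -0.067, -0.095], [-0.095, -0.0, -0.995]]
contact_force: [0.4, -0.8, -3.4]
width: 0.0073
gripper_force: 50.2
time: 19.48
tcp_pos: [0.6169, 0.2415, 0.2134]
eef_rot: [[0.067, 0.998, -0.007], [0.993, -0.067, -0.095], [-0.095, -0.0, -0.995]]
contact_force: [0.0, 0.5, -2.9]
width: 0.0071
gripper_force: 50.2
```

```bash
python3 -m handwheel '{"travel":[[0.01,0,0.1],[0,0,0.05],[0,0,0]],"turn":[[0,0,0],[0,0,0],[0,0,0]],"grip":[0,0,0]}'
python3 -m handwheel '{"travel":[[0.01,0,0.1],[0,0,0],[0,0,0]],"turn":[[0,0,0],[0,0,0],[0,0,0]],"grip":[0,0,0]}'
```

```text
time: 19.73
tcp_pos: [0.617, 0.2416, 0.2126]
eef_rot: [[0.067, 0.998, -0.006], [0.993, -0.067, -0.094], [-0.094, 0.001, -0.996]]
contact_force: [-0.4, 0.4, -0.6]
width: 0.0065
gripper_force: 50.2
time: 19.98
tcp_pos: [0.6171, 0.2419, 0.2124]
eef_rot: [[0.066, 0.998, -0.004], [0.993, -0.066, -0.093], [-0.094, 0.002, -0.996]]
contact_force: [-0.9, 4.3, 3.8]
width: 0.0073
gripper_force: 50.2
```

```bash
python3 -m handwheel '{"travel":[[0,0,0.07],[0,0,0],[0,0,0]],"turn":[[0,0,0],[0,0,0],[0,0,0]],"grip":[0,0,0]}'
```

```text
time: 20.23
tcp_pos: [0.6172, 0.2421, 0.2123]
eef_rot: [[0.066, 0.998, -0.004], [0.993, -0.066, -0.093], [-0.093, 0.003, -0.996]]
contact_force: [-0.2, 3.9, 6.4]
width: 0.0071
gripper_force: 50.3
```

```bash
python3 -m handwheel '{"travel":[[-0.02,0,-0.2],[-0.02,0,-0.15],[0,0,0],[0,0,0],[0.02,0,0.15],[0.02,0,0.15],[0,0,0]],"turn":[[0,0,0],[0,0,0],[0,-0.035,0],[0,0,0],[0,0,0],[0,0,0],[0,0,0]],"grip":[0,0,0,0,0,0,0]}'
python3 -m handwheel '{"travel":[[0.01,0,0.1],[0,0,0],[0,0,0]],"turn":[[0,0,0],[0,0,0],[0,0,0]],"grip":[0,0,0]}'
```

```text
time: 20.82
tcp_pos: [0.617, 0.2412, 0.2112]
eef_rot: [[0.067, 0.998, -0.008], [0.989, -0.067, -0.129], [-0.129, 0.0, -0.992]]
contact_force: [0.5, 0.6, 0.4]
width: 0.0072
gripper_force: 50.2
time: 21.07
tcp_pos: [0.6171, 0.2413, 0.2111]
eef_rot: [[0.067, 0.998, -0.007], [0.989, -0.067, -0.129], [-0.129, 0.001, -0.992]]
contact_force: [-1.0, 1.0, 5.0]
width: 0.0066
gripper_force: 50.3
```

```bash
python3 -m handwheel '{"travel":[[0.01,0,0.1],[0,0,0],[0,0,0]],"turn":[[0,0,0],[0,0,0],[0,0,0]],"grip":[0,0,0]}'
```

```text
time: 21.32
tcp_pos: [0.6172, 0.2414, 0.2111]
eef_rot: [[0.067, 0.998, -0.006], [0.99, -0.067, -0.128], [-0.128, 0.003, -0.992]]
contact_force: [-2.0, 2.2, 9.0]
width: 0.0067
gripper_force: 50.3
```

```bash
python3 -m handwheel '{"travel":[[-0.02,0,-0.15],[0,0,0],[0,0,0]],"turn":[[0,0,0],[0,0,0],[0,0,0]],"grip":[0,0,0]}'
python3 -m handwheel '{"travel":[[0,0,0],[0,0,0],[0,0,0],[0,0,0],[0,0,0],[0,0,0],[0,0,0],[0,0,0]],"turn":[[0,0,0],[0,0,0],[0,0,0],[0,0,0],[0,0,0],[0,0,0],[0,0,0],[0,0,0]],"grip":[0.03,0.06,0.1,0.15,0.2,0.25,0.3,0.35]}' 5
```

```text
time: 21.57
tcp_pos: [0.6171, 0.2413, 0.2111]
eef_rot: [[0.066, 0.998, -0.008], [0.989, -0.067, -0.129], [-0.129, 0.001, -0.992]]
contact_force: [-1.8, 1.4, 4.7]
width: 0.0068
gripper_force: 50.3
time: 22.23
tcp_pos: [0.617, 0.2412, 0.21]
eef_rot: [[0.066, 0.998, -0.009], [0.989, -0.067, -0.13], [-0.13, -0.0, -0.992]]
contact_force: [0.0, 0.3, -0.1]
width: 0.0292
gripper_force: 0.0
```

```bash
python3 -m handwheel '{"travel":[[0,0,0],[0,0,0],[-0.06,0,-0.5],[-0.13,0,-1],[-0.13,0,-1],[-0.2,0,-1.5],[-0.2,0,-1.5],[-0.26,0,-2],[-0.26,0,-2],[-0.26,0,-2],[0,0,-1],[0,0,0]],"turn":[[0,0,0],[0,0,0],[0,0,0],[0,0,0],[0,0,0],[0,0,0],[0,0,0],[0,0,0],[0,0,0],[0,0,0],[0,0,0],[0,0,0]],"grip":[0.5,0.6,0.6,0.6,0.6,0.6,0.6,0.6,0.6,0.6,0.6,0.6]}'
python3 look.py pics/w7.png; python3 - <<'E'
import cv2,numpy as np
from plant import snapshot
a=snapshot("side")[60:300,150:370];b=cv2.imread('im.png');
cv2.imwrite('pics/c7.png',np.hstack([cv2.resize(a,(400,436),interpolation=2),cv2.resize(b[100:350,140:370],(400,435),interpolation=2)[:436] if 0 else cv2.resize(b[100:350,140:370],(400,436),interpolation=2)]))
E
```

```text
time: 23.23
tcp_pos: [0.6173, 0.2428, 0.3415]
eef_rot: [[0.067, 0.998, -0.002], [0.99, -0.067, -0.127], [-0.126, 0.007, -0.992]]
contact_force: [-1.0, 0.4, 0.8]
width: 0.0525
gripper_force: 0.0
[0.61729815 0.2427795  0.34153031] [-1.00402243  0.43182214  0.77714684] 0.05254641260956711
```

View pics/c7.png

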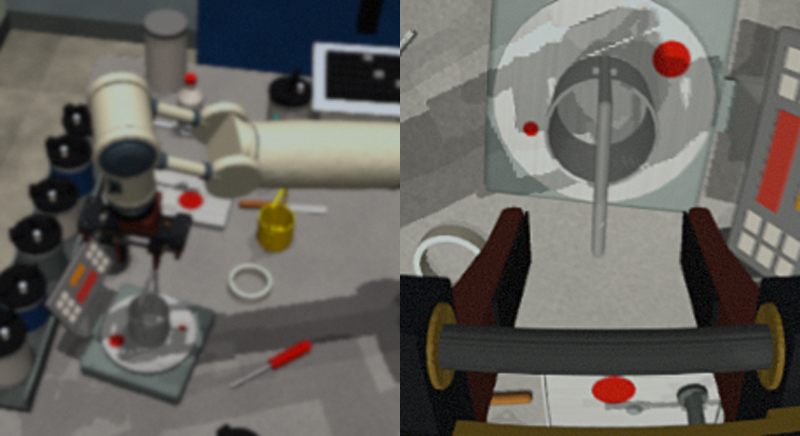

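The pot stands upright and released in the middle of the pan: pan rim spans u 493–718 in the right crop, pot at u≈603. The neighbouring objects are undisturbed and the gripper is clear.

```bash
python3 -c "
from plant import r
print(r.hand_in())"
```

```text
the job is handed in; nothing more can be done
None
```

The steel dip pot is off its hook (keeper worked with the bail, wrist push about 6 N at most) and stands released, upright and near the middle of the scale's pan; the job was handed in at about 23 s, and no verdict came back.

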